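# Level the worktop shelf and keep the spirit level pressed down

## Robot

A 7-joint arm with a two-finger parallel gripper is mounted at the origin on the work surface. World frame = base frame: x ahead of the robot, y to its left, z up, the work surface at z = 0. Lengths are in mm, angles in rad, forces in N, time in s.
With the tool pointing down it reaches from about 425 to 975 mm from the base axis. Payload 16.7 kg.
Tool frame: the origin (TCP) lies midway between the tips of the shut fingers; the grasp point (between the pads) lies 19 mm behind it; z points along the fingers, y is the direction in which the jaws open and shut (so a half turn about z gives the same grasp; the last joint's range is limited). The gripper opens to 85 mm and grips with 20 to 120 N. Pads are 22 mm wide; open, the fingers measure 114 mm over their backs; the gripper's body (76 mm by 85 mm) begins 54 mm behind the grasp point. The pads swing forward as they close: fully open they stand 13 mm farther back than shut.
Start: joints at [1.099, 0.426, 0.074, 1.606, -0.034, 1.111, -0.067], TCP at [214.094, -640.109, 231.302] pointing down, gripper open.
Joint ranges: [-2.85, 2.85], [-0.5, 2.14], [-1.23, 1.37], [0.21, 2.46], [-1.02, 4.16], [0.16, 2.05], [-2.73, 2.73]. Speed limits (rad/s): [1.89, 1.89, 2.39, 2.39, 3.01, 3.01, 3.01].

## Interface

Orientations are given as [roll, pitch, yaw] about the fixed x, y, z axes, in that order (R = Rz(yaw) Ry(pitch) Rx(roll)).
In Python, from plant import env gives the robot as it stands. The module is installed in compiled form; this text tells all that it offers.
- The arm moves only by the tool drive_tool, never from a script. Its arguments are lists of equal length, an entry for each row: "linear": the shift along the tool's x, y, z in mm, a list of three; "dr": the turn, a rotation vector about the tool's x, y, z in rad, a list of three. A call has 1 to 12 rows; each row is the pose to reach, as a shift and turn from the pose commanded when the call began, along the tool's axes at that moment; what a row does not reach only later rows make up. A row lasts 1/8 s, in which the tool goes at most 62.5 mm and 10.7 degrees, less where a joint would pass 70% of its speed; a pose out of reach is approached as far as the arm can. A call with a gripper value outside its range is refused whole. "fingers" is the opening, from -1 (shut) to 1 (fully open), set as the call begins (left out, the last holds). The fingers move at their own pace and stop on an object; the grip force is fixed at half the most. Time passes only in rows, so rows that repeat a pose let the fingers close. It gives the time, the measured TCP pose, the force and the opening at its end, in the units of the state.
- env.get_state(): the state, without advancing time (a new reading comes with each control period).
- env.read_camera(name): name is "side" or "top"; returns (picture, depth): 400x640x3 uint8, red, green, blue; 400x640 float32, mm along the optical axis (not along the pixel's ray), 0 where there is no reading.
- env.camera_info(name): a dict with "fx", "fy", "cx", "cy" (pixels), "world_from_camera" (4x4, takes a point from camera to world coordinates). Camera axes: x right, y up, looking along -z (the intrinsics and any distortion apply to the point x, -y, -z); pixel columns grow to the right and rows downward; lengths in mm; the calibration is good to about 2 mm. A picture is of the moment at which its call begins. camera_info takes no time and is no camera call.
- env.close_job(): hands the job in, once; it reports no verdict.
The state is a dict: "time_s": time; "q": joint angles; "dq": joint speeds; "joint_efforts": joint torques, N m; "position": TCP position; "eef_rot": TCP orientation; "force": force on the tool from outside, world axes, zero at the start; "wrist_torque": the same for the moment, N m; "width": finger opening in mm.
Only numpy, scipy, OpenCV 4.12 (cv2) and the standard library are available. Lean on these libraries where they do the work, as an engineer would, in place of code of your own. Each camera call takes 0.05 s, during which the arm holds its last target. There are 200 camera calls.

## Task

The three-legged worktop shelf is out of level. Stand the yellow spirit level upright on the middle of its board, lengthwise and let go of it, then turn the black hand knob of the levelling foot until the bubble sits in the middle of the vial. Then press the level straight down onto the board with a light, steady push (about a kilogram's worth, 10 to 20 N) and finish while still pressing like that, with the bubble in the middle, so that the lock nut can be tightened; leave the other kitchen things where they are.

Things in the scene. Friction and masses are not known exactly. Their poses are not given: they have to be found in the camera images.
- level: yellow spirit level, 200 long x 26 wide x 46 mm high, 0.4 kg, standing upright on its flat aluminium base on the worktop. Origin: centre of its underside. x: along its length, y: across, z: up. Can be gripped across its 26 mm width from above; its flat top (46 mm up) may be pressed anywhere
- bubble (a joint): the pale bubble, 18 mm long, in the green vial (72 x 17 mm, in a window at the middle of the level's top; black rings 10.5 mm either side of its middle): distance (m) from the vial's middle towards the level's own +x; 0 = level. It goes to the higher end, 2.5 mm per milliradian of tilt, at most 26 mm, and settles in about 1.5 s
- stand: the shelf stand, fixed to the worktop. Origin on the worktop, midway between the fixed legs and the levelling foot; x: across the shelf, y: along it, towards the two fixed legs, z: up. The fixed legs (20 mm tubes) stand at y = +180 mm, x = +-75 mm, the levelling foot at y = -180 mm, x = 0
- shelf_mid (a point): point on the top face of the brown shelf board above the stand's origin, 120 mm above the worktop when level (x across, y lengthwise, z normal to the board). The board is 200 mm wide (x +-100 mm) and 430 mm long (y from -225 to +205 mm); the levelling foot raises and lowers its -y end
- foot_grip (a point): on the axis of the black round hand knob on top of the levelling foot, at the height to grip, 158 mm above the worktop. The knob is 38 mm across and 30 mm tall (140 to 170 mm above the worktop), free all round, 20 mm above the board; it turns about the vertical and does not go up or down
- foot: levelling foot: rubber pad, upright threaded spindle through the board, knob on top (white mark on it); origin on the worktop on its axis, turns with the knob. Clockwise seen from above raises the board's -y end 0.48 mm per radian (1.33 milliradians of tilt, 3.3 mm of bubble), anticlockwise lowers it. Turns against about 0.06 N m, stays where left; at the start 2 to 4.2 radians off level
- spanner: steel spanner 170 mm long lying flat on the worktop; not needed; origin under its middle
- mug: blue mug, 80 mm across, 92 mm high, origin under its middle; not needed
- soap: green bottle, 58 mm across, 190 mm high, origin under its middle; not needed
- spice_jar: amber jar, 52 mm across, 100 mm high, origin under its middle; not needed
- bowl: white bowl, 130 mm across, 55 mm high, origin under its middle; not needed
- tin: tin with a red label, 74 mm across, 110 mm high, origin under its middle; not needed
- tumbler: glass tumbler, 76 mm across, 120 mm high, origin under its middle; not needed
There are look-alikes about, which are no part of the job. Several things look just like the level: the one meant starts farthest to the robot's left.

How it is judged (in metres and radians):
On the way, in this order (a step that is already met when the one before it is completed fails the run):
1. the level stands, let go, on the shelf board, and its bubble shows the shelf out of level (contact force between level and stand above 1 N and contact force between the fingers and level below 0.2 N and angle between level's own z axis and vertical below 0.03 rad and angle between the x axis of level and the y axis of shelf_mid, either way round below 0.2 rad and (value of joint bubble above 0.004 m or value of joint bubble below -0.004 m)), for 0.2 s.
2. the foot has been turned until the bubble of the level standing on the shelf is within 2.5 mm of the middle (contact force between level and stand above 1 N and angle between shelf_mid's own z axis and vertical below 0.0015 rad and value of joint bubble between -0.0025 and 0.0025 m), for 0.3 s.
At the end, for the whole second after the job is handed in: Still pressing: fingers push on the level with over 4 N, it bears on the board with 8 to 30 N; it stands still, upright, near the board's middle (70 mm across, -60 to +80 mm along) and lengthwise within 0.2 rad, bubble within 3 mm of the middle, board level within 1.5 milliradians (x of level in the frame of shelf_mid between -0.07 and 0.07 m and y of level in the frame of shelf_mid between -0.06 and 0.08 m and z of level in the frame of shelf_mid below 0.004 m and angle between the x axis of level and the y axis of shelf_mid, either way round below 0.2 rad and angle between level's own z axis and vertical below 0.03 rad and angle between shelf_mid's own z axis and vertical below 0.0015 rad and value of joint bubble between -0.003 and 0.003 m and contact force between the fingers and level above 4 N and contact force between level and stand between 8 and 30 N and linear speed of level below 0.01 m/s); the arm keeps its last pose, push and grip.
It fails at once if another kitchen thing is pushed more than 30 mm from its place (distance of any of spanner, mug, soap, spice_jar, bowl, tin, tumbler from where it was at the start of the episode above 0.03 m).
It also fails if it takes over 72 s, if anything falls off the work surface, if the arm or the gripper's body presses on something with over 40 N, if the wrist force passes 120 N, or if a joint passes its speed limit or range.

## Working session

There is one attempt and no reset: what is moved stays moved. The work goes in short steps, Python scripts to look and compute and a tool call to move; the robot and the scene stay as the last step left them, time stands still between calls to the robot, and variables do not carry over. Pictures are saved under pics/ and viewed, about 8 in all and at most 12, crops included, and the job is handed in when it is done.

Besides the shell and the picture viewer there is one more tool, called by a JSON object that holds its "fn" and its "kwargs". drive_tool: Moves the arm, as the interface text tells. Its arguments: {"type":"object","properties":{"linear":{"type":"array"},"dr":{"type":"array"},"fingers":{"type":"number"}},"required":["linear","dr"]}

```bash
mkdir -p pics; cat > h.py <<'E'
import numpy as np, cv2
from plant import env
def ray(cam,u,v):
    i=env.camera_info(cam);T=np.array(i["world_from_camera"])
    d=np.array([(u-i["cx"])/i["fx"],-(v-i["cy"])/i["fy"],-1.])
    return T[:3,3],T[:3,:3]@d
def onz(cam,u,v,z):
    o,d=ray(cam,u,v);return o+d*(z-o[2])/d[2]
def pts(cam,depth):
    i=env.camera_info(cam);T=np.array(i["world_from_camera"])
    v,u=np.mgrid[:400,:640]
    c=np.stack([(u-i["cx"])/i["fx"]*depth,-(v-i["cy"])/i["fy"]*depth,-depth],-1)
    return c@T[:3,:3].T+T[:3,3]
def save(n,img):cv2.imwrite("pics/"+n+".png",cv2.cvtColor(img,cv2.COLOR_RGB2BGR))
E
python3 - <<'E'
from h import *
for c in("top","side"):
    p,d=env.read_camera(c);save(c+"0",p);np.savez("pics/"+c+"0.npz",p=p,d=d);print(c,env.camera_info(c))
print(env.get_state())
E
```

```text
top {'fx': 445.6415840490964, 'fy': 445.6415840490964, 'cx': 316.89522424567855, 'cy': 207.22042059809218, 'world_from_camera': array([[-1.70329419e-02,  9.92508319e-01, -1.20983951e-01,
         3.31635848e+02],
       [-9.99847646e-01, -1.64458174e-02,  5.84983575e-03,
         3.17494860e+00],
       [ 3.81633067e-03,  1.21065158e-01,  9.92637226e-01,
         1.54949988e+03],
       [ 0.00000000e+00,  0.00000000e+00,  0.00000000e+00,
         1.00000000e+00]])}
side {'fx': 483.4160390237454, 'fy': 483.4160390237454, 'cx': 323.5694019065343, 'cy': 198.67020601323432, 'world_from_camera': array([[-9.44048264e-01,  2.32417209e-01, -2.33998112e-01,
         1.95120525e+02],
       [-3.29443106e-01, -6.97876892e-01,  6.35952108e-01,
         8.86565875e+02],
       [-1.54956610e-02,  6.77458548e-01,  7.35397716e-01,
         1.12587414e+03],
       [ 0.00000000e+00,  0.00000000e+00,  0.00000000e+00,
         1.00000000e+00]])}
{'time_s': 0.1, 'q': array([ 1.09851147,  0.42664492,  0.07388824,  1.6065388 , -0.03411645,
        1.11083543, -0.06709485]), 'dq': array([ 0.00075939,  0.00067444,  0.0022493 , -0.00308961,  0.00099424,
        0.00107583,  0.00034548]), 'joint_efforts': array([ 8.02932802e-03, -9.51526237e+01,  3.77105445e+00, -4.64396846e+01,
        1.96371891e-02,  6.55496566e-03, -4.12765280e-05]), 'position': array([ 213.95495855, -639.79677026,  230.69991784]), 'eef_rot': array([-3.14042926e+00,  7.95954705e-05,  3.22719152e-01]), 'force': array([-0.14751533,  0.27043003,  0.324557  ]), 'wrist_torque': array([-0.03975261,  0.01904586, -0.00048907]), 'width': 85.47096317776034}
```

View pics/top0.png

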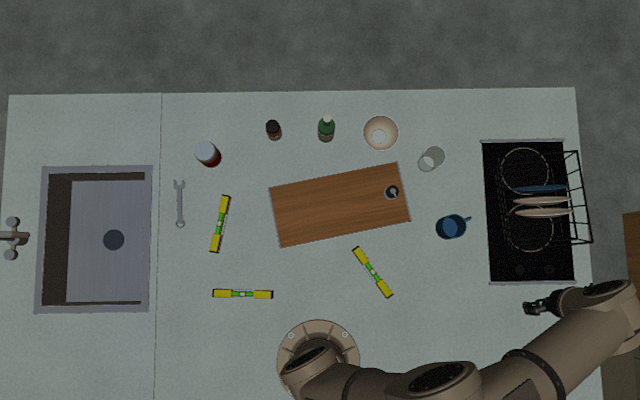

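View pics/side0.png

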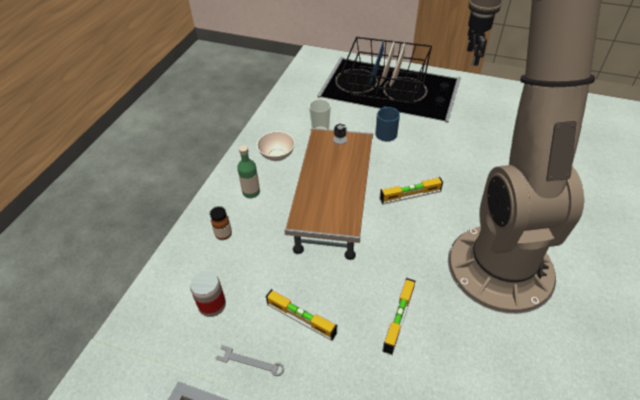

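Three level look-alikes in the top view: A (220,223), B (242,294) and C (372,272). The mug, glass, bowl, soap, jar, tin and spanner lie around the shelf, with the knob at (392,192). Next I measure them all.

```bash
cat > m.py <<'E'
from h import *
def levels(cam,p,zt=46):
    hsv=cv2.cvtColor(p,cv2.COLOR_RGB2HSV)
    m=cv2.inRange(hsv,(22,150,90),(36,255,255)) if cam=="top" else cv2.inRange(hsv,(18,150,90),(36,255,255))
    n,l,s,c=cv2.connectedComponentsWithStats(cv2.dilate(m,np.ones((9,9))))
    out=[]
    for i in range(1,n):
        k=(l==i)&(m>0)
        if k.sum()<60: continue
        out.append((cv2.minAreaRect(np.argwhere(k)[:,::-1].astype(np.float32)),k.sum(),k))
    return out
E
python3 - <<'E'
from m import *
for cam in("top","side"):
    f=np.load(f"pics/{cam}0.npz");p,d=f["p"],f["d"];P=pts(cam,d)
    for r,n,k in levels(cam,p):
        print(cam,np.round(r[0]),np.round(r[1]),n,"center z46",np.round(onz(cam,*r[0],46)),"depth med",np.round(np.median(P[k],0)), "zq",np.round(np.percentile(P[k][:,2],[10,50,90])))
        b=cv2.boxPoints(r); e=[(b[0]+b[1])/2,(b[1]+b[2])/2,(b[2]+b[3])/2,(b[3]+b[0])/2]
        w=[onz(cam,*x,46)[:2] for x in e]
        a=max([(w[0],w[2]),(w[1],w[3])],key=lambda t:np.linalg.norm(t[0]-t[1]));v=a[0]-a[1];print("   len",np.linalg.norm(v).round(),"ang",np.arctan2(v[1],v[0]).round(3))
    if cam=="top":
        # board
        hsv=cv2.cvtColor(p,cv2.COLOR_RGB2HSV)
        B=(P[...,2]>105)&(P[...,2]<135)&(np.arange(640)[None]<430)&(np.arange(640)[None]>255)&(np.arange(400)[:,None]<255)&(np.arange(400)[:,None]>155)
        n,l,s,c=cv2.connectedComponentsWithStats(B.astype(np.uint8));j=1+s[1:,4].argmax();k=l==j
        r=cv2.minAreaRect(P[k][:,:2].astype(np.float32));print("board",r, np.percentile(P[k][:,2],[5,50,95]),k.sum())
        q=P[k];A=np.c_[q,];co=np.linalg.lstsq(np.c_[q[:,:2],np.ones(len(q))],q[:,2],rcond=None)[0];print("plane",co)
        K=(P[...,2]>150)&(P[...,2]<185)&(np.arange(640)[None]<420)&(np.arange(640)[None]>370)&(np.arange(400)[:,None]<210)&(np.arange(400)[:,None]>175)
        uv=np.argwhere(K)[:,::-1].astype(np.float32);print("knob",K.sum(),P[K].mean(0),cv2.minEnclosingCircle(P[K][:,:2].astype(np.float32)))
    u,v=(220,223) if cam=="top" else (301,314)
p=np.load("pics/top0.npz")["p"];s=np.load("pics/side0.npz")["p"]
a=cv2.resize(p[185:310,200:400],None,fx=4,fy=4,interpolation=cv2.INTER_CUBIC);save("crop1",a[:, :])
E
```

```text
top [223. 204.] [ 7. 17.] 114 center z46 [530. 312.  46.] depth med [531. 313.  44.] zq [40. 44. 47.]
   len 58.0 ang -0.218
top [215. 242.] [ 7. 17.] 120 center z46 [402. 339.  46.] depth med [401. 340.  44.] zq [39. 44. 49.]
   len 58.0 ang -0.188
top [361. 256.] [18.  7.] 126 center z46 [ 348. -150.   46.] depth med [ 348. -151.   44.] zq [40. 44. 48.]
   len 59.0 ang 0.598
top [384. 288.] [18.  7.] 130 center z46 [ 241. -224.   46.] depth med [ 240. -225.   43.] zq [39. 43. 48.]
   len 59.0 ang 0.598
top [222. 292.] [ 7. 17.] 124 center z46 [235. 312.  46.] depth med [233. 313.  44.] zq [38. 44. 48.]
   len 56.0 ang -1.588
top [262. 294.] [ 7. 17.] 124 center z46 [230. 183.  46.] depth med [228. 182.  44.] zq [40. 44. 48.]
   len 56.0 ang -1.588
board ((515.8259887695312, -75.98031616210938), (202.3504180908203, 436.73785400390625), 10.748076438903809) [112.58543658 117.72754116 122.83373796] 8079
plane [-5.94975973e-04  4.56970249e-03  1.18356676e+02]
knob 126 [ 546.3430087  -240.53275708  168.06554562] ((547.6015014648438, -241.0518341064453), 19.4576416015625)
side [412. 189.] [11. 60.] 404 center z46 [ 293. -173.   46.] depth med [ 287. -186.   42.] zq [19. 42. 48.]
   len 193.0 ang -2.533
side [407. 291.] [ 9. 23.] 187 center z46 [229. 190.  46.] depth med [229. 186.  45.] zq [42. 45. 48.]
   len 69.0 ang -1.62
side [300. 313.] [73. 13.] 552 center z46 [468. 337.  46.] depth med [444. 335.  45.] zq [26. 45. 48.]
   len 192.0 ang -0.205
side [393. 334.] [10. 22.] 214 center z46 [235. 317.  46.] depth med [235. 318.  46.] zq [43. 46. 49.]
   len 59.0 ang -1.62
```

View pics/crop1.png

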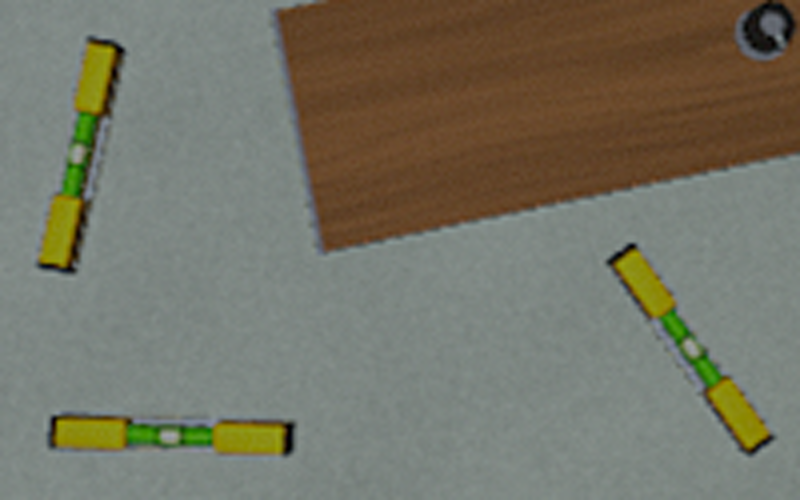

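```bash
cat >> h.py <<'E'
from scipy.spatial.transform import Rotation as R
def rel(*wps):
    s=env.get_state();p=s["position"];R0=R.from_euler("xyz",s["eef_rot"])
    print("t",s["time_s"],"pos",p.round(1),"rpy",s["eef_rot"].round(3),"F",s["force"].round(1),"w",round(s["width"],1))
    for x,y,z,yaw in wps:
        q=R.from_euler("xyz",[np.pi,0,yaw])
        print((x,y,z,round(yaw,3)),"lin",R0.inv().apply(np.array([x,y,z])-p).round(1),"dr",(R0.inv()*q).as_rotvec().round(4))
E
python3 -c "
from h import *
rel((560,-150,300,1.6),(466,326,150,2.93),(466,326,8,2.93))"
```

```text
t 0.1 pos [ 214.  -639.8  230.7] rpy [-3.14   0.     0.323] F [-0.1  0.3  0.3] w 85.5
(560, -150, 300, 1.6) lin [ 483.5 -354.8  -68.9] dr [-1.1000e-03 -7.0000e-04 -1.2773e+00]
(466, 326, 150, 2.93) lin [ 545.3 -835.9   81.6] dr [-5.0000e-04 -1.5000e-03 -2.6073e+00]
(466, 326, 8, 2.93) lin [ 545.4 -835.7  223.6] dr [-5.0000e-04 -1.5000e-03 -2.6073e+00]
```

{"fn": "drive_tool", "kwargs": {"linear": [[50, -35, -40], [100, -75, -69], [150, -110, -69], [200, -145, -69], [250, -180, -69], [300, -220, -69], [350, -255, -69], [400, -290, -69], [440, -325, -69], [484, -355, -69], [495, -440, -60], [505, -500, -50]], "dr": [[0, 0, -0.13], [0, 0, -0.26], [0, 0, -0.39], [0, 0, -0.52], [0, 0, -0.65], [0, 0, -0.78], [0, 0, -0.91], [0, 0, -1.04], [0, 0, -1.17], [0, 0, -1.3], [0, 0, -1.45], [0, 0, -1.6]]}}

```text
time_s: 1.6
position: [537.8, -26.0, 284.2]
eef_rot: [-3.141, -0.0, 1.928]
force: [0.4, -0.1, -0.2]
width: 85.3
```

```bash
python3 -c "
from h import *
rel((466,326,120,2.93),(466,326,8,2.93));print(env.get_state()['q'].round(2))"
```

```text
t 1.6 pos [537.8 -26.  284.2] rpy [-3.141 -0.     1.928] F [ 0.4 -0.1 -0.2] w 85.3
(466, 326, 120, 2.93) lin [354.9  55.8 164.3] dr [ 0.0000e+00 -5.0000e-04 -1.0023e+00]
(466, 326, 8, 2.93) lin [354.8  55.8 276.3] dr [ 0.0000e+00 -5.0000e-04 -1.0023e+00]
[ 0.41  0.2  -0.54  1.82  0.11  1.15  0.18]
```

{"fn": "drive_tool", "kwargs": {"linear": [[50, 8, 10], [100, 16, 30], [150, 24, 50], [200, 32, 80], [250, 40, 110], [300, 48, 140], [355, 56, 170], [355, 56, 170], [355, 56, 190], [355, 56, 190]], "dr": [[0, 0, -0.15], [0, 0, -0.3], [0, 0, -0.45], [0, 0, -0.6], [0, 0, -0.75], [0, 0, -0.9], [0, 0, -1.002], [0, 0, -1.002], [0, 0, -1.002], [0, 0, -1.002]]}}

```text
time_s: 2.85
position: [468.2, 322.8, 93.2]
eef_rot: [-3.139, -0.001, 2.923]
force: [-0.4, 0.6, 0.3]
width: 85.6
```

```bash
python3 -c "
from h import *
rel((466,326,8,2.93))
p,d=env.read_camera('side');save('side1',cv2.resize(p[230:390,200:460],None,fx=3,fy=3,interpolation=cv2.INTER_CUBIC))"
```

```text
t 2.85 pos [468.2 322.8  93.2] rpy [-3.139e+00 -1.000e-03  2.923e+00] F [-0.4  0.6  0.3] w 85.6
(466, 326, 8, 2.93) lin [ 2.8  2.8 85.2] dr [-0.0021 -0.0012 -0.007 ]
```

View pics/side1.png

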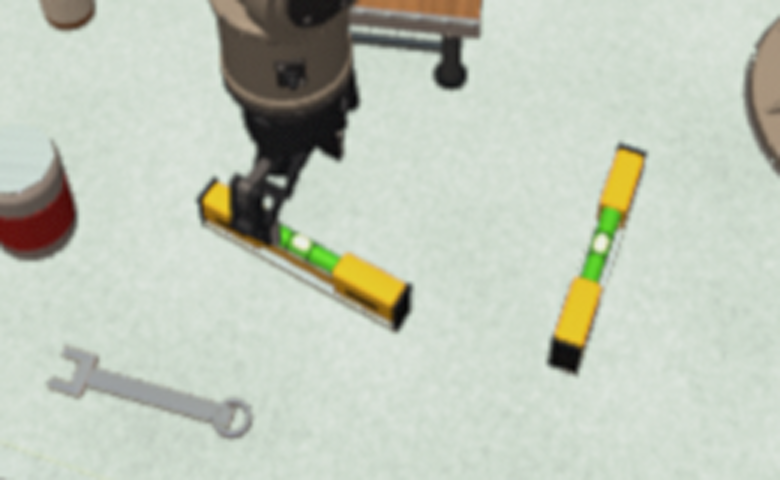

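```bash
python3 -c "
from h import *
for z in (90,100,110): print(onz('side',286,309,z).round(),onz('side',292,285,z).round())
print(onz('side',300,311,46).round(), onz('top',220,223,46).round())
p,d=env.read_camera('side');P=pts('side',d)
hsv=cv2.cvtColor(p,cv2.COLOR_RGB2HSV)
k=(P[...,2]>85)&(P[...,2]<150)&(abs(P[...,0]-466)<120)&(abs(P[...,1]-326)<120)
q=P[k]
for a,b in((85,100),(100,115),(115,130),(130,150)):
  s=q[(q[:,2]>=a)&(q[:,2]<b)]
  if len(s):print(a,len(s),s.mean(0).round(),s.min(0).round(),s.max(0).round())
"
```

```text
[492. 361.  90.] [503. 293.  90.]
[489. 366. 100.] [500. 299. 100.]
[486. 371. 110.] [497. 305. 110.]
[469. 332.  46.] [467. 323.  46.]
100 13 [463. 309. 111.] [449. 278. 105.] [475. 374. 115.]
115 53 [463. 322. 123.] [448. 271. 115.] [483. 381. 129.]
130 35 [462. 327. 138.] [448. 271. 131.] [478. 381. 149.]
```

The fingers (depth points x 448–478, y 271–381) straddle level A's middle, and the picture agrees: the near finger is in front of the level at crop (255,210), with the vial at (300,243). I go down and grip.

{"fn": "drive_tool", "kwargs": {"linear": [[3, 2, 30], [3, 2, 60], [3, 2, 75], [3, 2, 83], [3, 2, 83], [3, 2, 83]], "dr": [[0, 0, -0.007], [0, 0, -0.007], [0, 0, -0.007], [0, 0, -0.007], [0, 0, -0.007], [0, 0, -0.007]]}}

```text
time_s: 3.7
position: [466.4, 327.5, 12.5]
eef_rot: [3.141, 0.001, 2.932]
force: [0.4, -0.3, 0.2]
width: 85.5
```

{"fn": "drive_tool", "kwargs": {"linear": [[0, 0, 0], [0, 0, 0], [0, 0, 0], [0, 0, 0], [0, 0, 0], [0, 0, 0]], "dr": [[0, 0, 0], [0, 0, 0], [0, 0, 0], [0, 0, 0], [0, 0, 0], [0, 0, 0]], "fingers": -1}}

```text
time_s: 4.45
position: [466.1, 327.5, 12.0]
eef_rot: [3.141, 0.0, 2.932]
force: [-0.2, -0.7, 6.4]
width: 25.4
```

```bash
python3 -c "
from h import *
rel((511,-50,240,1.757))"
```

```text
t 4.45 pos [466.1 327.5  12. ] rpy [3.141 0.    2.932] F [-0.2 -0.7  6.4] w 25.4
(511, -50, 240, 1.757) lin [-122.6 -359.7 -228.1] dr [7.0000e-04 0.0000e+00 1.1748e+00]
```

{"fn": "drive_tool", "kwargs": {"linear": [[0, 0, -40], [0, 0, -90], [0, 0, -150], [-10, -30, -200], [-27, -80, -228], [-44, -130, -228], [-61, -180, -228], [-78, -230, -228], [-95, -280, -228], [-112, -330, -228], [-122.6, -360, -228], [-122.6, -360, -228]], "dr": [[0, 0, 0], [0, 0, 0], [0, 0, 0.1], [0, 0, 0.25], [0, 0, 0.4], [0, 0, 0.55], [0, 0, 0.7], [0, 0, 0.85], [0, 0, 1.0], [0, 0, 1.1], [0, 0, 1.175], [0, 0, 1.175]]}}

```text
time_s: 5.95
position: [510.6, -52.8, 239.2]
eef_rot: [-3.141, 0.0, 1.752]
force: [-0.4, 0.2, -4.2]
width: 25.1
```

```bash
python3 -c "
from h import *
rel((511,-50,137,1.757))
p,d=env.read_camera('side');save('side2',cv2.resize(p[90:300,240:460],None,fx=2.6,fy=2.6))"
```

```text
t 5.95 pos [510.6 -52.8 239.2] rpy [-3.141  0.     1.752] F [-0.4  0.2 -4.2] w 25.1
(511, -50, 137, 1.757) lin [  2.7   1.  102.2] dr [-0.0009  0.     -0.005 ]
```

View pics/side2.png

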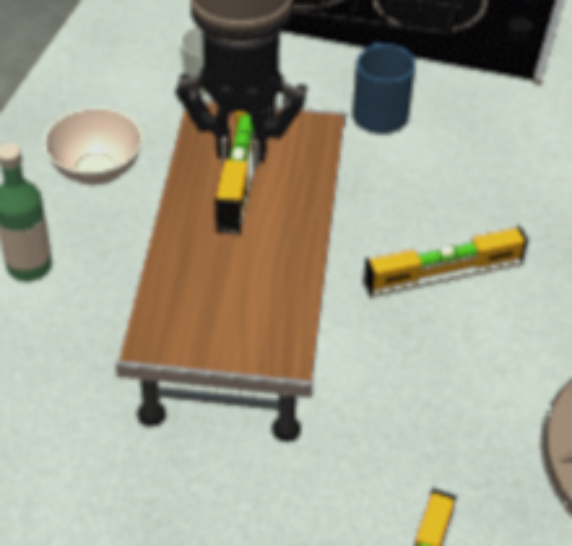

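The level is held along the board (crop (240,180)) over its middle. I lower it.

{"fn": "drive_tool", "kwargs": {"linear": [[2, 1, 30], [3, 1, 60], [3, 1, 85], [3, 1, 97], [3, 1, 103], [3, 1, 105], [3, 1, 106], [3, 1, 107], [3, 1, 107]], "dr": [[0, 0, -0.005], [0, 0, -0.005], [0, 0, -0.005], [0, 0, -0.005], [0, 0, -0.005], [0, 0, -0.005], [0, 0, -0.005], [0, 0, -0.005], [0, 0, -0.005]]}}

```text
time_s: 7.12
position: [511.3, -47.4, 132.9]
eef_rot: [3.141, 0.0, 1.762]
force: [1.2, -0.2, -4.0]
width: 25.7
```

{"fn": "drive_tool", "kwargs": {"linear": [[0, 0, 1], [0, 0, 2], [0, 0, 2.5], [0, 0, 2.5]], "dr": [[0, 0, 0], [0, 0, 0], [0, 0, 0], [0, 0, 0]]}}

```text
time_s: 7.62
position: [511.4, -47.5, 131.2]
eef_rot: [3.141, 0.001, 1.761]
force: [-7.4, -1.2, 19.6]
width: 25.2
```

{"fn": "drive_tool", "kwargs": {"linear": [[0, 0, -1.2], [0, 0, -1.2]], "dr": [[0, 0, 0], [0, 0, 0]]}}

```text
time_s: 7.88
position: [511.4, -47.4, 131.4]
eef_rot: [3.141, 0.0, 1.762]
force: [-0.5, -1.2, -1.3]
width: 25.4
```

{"fn": "drive_tool", "kwargs": {"linear": [[0, 0, 0], [0, 0, 0], [0, 0, 0], [0, 0, 0], [0, 0, -20], [0, 0, -50], [0, 0, -80], [0, 0, -100], [0, 0, -100]], "dr": [[0, 0, 0], [0, 0, 0], [0, 0, 0], [0, 0, 0], [0, 0, 0], [0, 0, 0], [0, 0, 0], [0, 0, 0], [0, 0, 0]], "fingers": 1}}

```text
time_s: 9.0
position: [512.0, -47.4, 232.7]
eef_rot: [3.139, 0.001, 1.762]
force: [0.5, 0.4, 0.2]
width: 85.5
```

```bash
python3 -c "
from h import *
rel((547.5,-241,240,1.757))"
```

```text
t 9.0 pos [512.  -47.4 232.7] rpy [3.139e+00 1.000e-03 1.762e+00] F [0.5 0.4 0.2] w 85.5
(547.5, -241, 240, 1.757) lin [-196.9   -1.8   -7.1] dr [0.0025 0.0009 0.0046]
```

{"fn": "drive_tool", "kwargs": {"linear": [[-50, 0, -7], [-100, 0, -7], [-150, -1, -7], [-197, -2, -7], [-197, -2, -7], [-197, -2, -7]], "dr": [[0, 0, 0.005], [0, 0, 0.005], [0, 0, 0.005], [0, 0, 0.005], [0, 0, 0.005], [0, 0, 0.005]]}}

```text
time_s: 9.75
position: [546.4, -240.6, 237.3]
eef_rot: [-3.141, -0.001, 1.757]
force: [0.3, 0.7, 0.1]
width: 85.4
```

```bash
python3 - <<'E'
from h import *
rel((547.5,-241,150,1.757))
a=np.mean([env.read_camera('top')[0] for _ in range(4)],0).astype(np.uint8)
b=np.mean([env.read_camera('side')[0] for _ in range(4)],0).astype(np.uint8)
np.savez('pics/f1.npz',a=a,b=b)
A=cv2.resize(a[150:270,260:420],None,fx=4.5,fy=4.5,interpolation=cv2.INTER_NEAREST)[:300*2]
B=b[110:250,270:400]
save('both',np.hstack([cv2.resize(a[150:270,260:420],(400,300)),cv2.resize(B,(279,300))]))
E
```

```text
t 9.75 pos [ 546.4 -240.6  237.3] rpy [-3.141e+00 -1.000e-03  1.757e+00] F [0.3 0.7 0.1] w 85.4
(547.5, -241, 150, 1.757) lin [-0.7  1.1 87.3] dr [-0.001  -0.0012 -0.0001]
```

View pics/both.png

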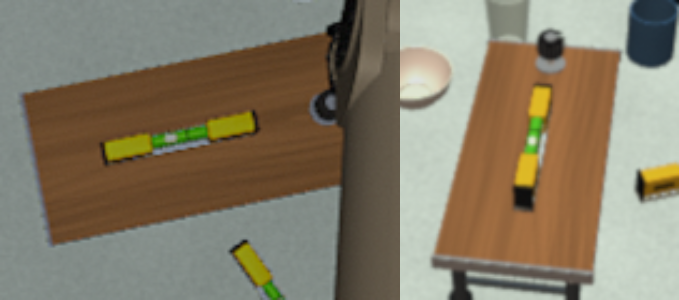

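In both views the bubble sits toward the legs' end (top crop (170,137); side crop (533,145)), so the foot end is low and the knob has to go clockwise. I measure this properly, using the start pictures (levels on the worktop) as a zero check.

```bash
cat > bub.py <<'E'
from h import *
def bubble(cam,p,c,ax,zt,half=60):
    """offset mm of bubble along ax from middle; c=approx world xy centre, ax=world unit xy"""
    n=np.array([-ax[1],ax[0]])
    i=env.camera_info(cam);T=np.linalg.inv(np.array(i["world_from_camera"]))
    s=np.arange(-110,110.1,.5);t=np.arange(-20,20.1,.5)
    S,Q=np.meshgrid(s,t)
    X=np.stack([c[0]+S*ax[0]+Q*n[0],c[1]+S*ax[1]+Q*n[1],np.full_like(S,zt)],-1)@T[:3,:3].T+T[:3,3]
    u=i["cx"]-i["fx"]*X[...,0]/X[...,2];v=i["cy"]+i["fy"]*X[...,1]/X[...,2]
    w=cv2.remap(p,u.astype(np.float32),v.astype(np.float32),cv2.INTER_LINEAR)
    h=cv2.cvtColor(w,cv2.COLOR_RGB2HSV)
    y=((h[...,0]>=18)&(h[...,0]<=33)&(h[...,1]>150)&(h[...,2]>90))
    g=((h[...,0]>38)&(h[...,0]<75)&(h[...,1]>120))
    tc=np.median(Q[g]);
    row=abs(Q-tc)<=3
    f=lambda m:(m&row).sum(0)/row[:,0].sum()
    gy=f(g);yy=f(y)
    # vial span = from inner yellow edges
    L=s[(yy>.5)];mid=None
    gs=s[gy>.5];ge=(gs.min(),gs.max());mid=sum(ge)/2
    ye=(L[L<mid].max(),L[L>mid].min())
    sat=(h[...,1].astype(float)*row).sum(0)/row.sum(0)
    k=(abs(s-mid)<34);ref=np.percentile(sat[k],75)
    wt=np.clip(ref*.75-sat,0,None)*k
    b=(wt*s).sum()/wt.sum()
    return dict(bub_g=round(b-mid,2),bub_y=round(b-sum(ye)/2,2),green=ge,yel=ye,tc=tc,wid=(wt>0).sum()*.5)
E
python3 - <<'E'
from bub import *
a=lambda t:np.array([np.cos(t),np.sin(t)])
D=np.load('pics/f1.npz');f={'top':np.load('pics/top0.npz')['p'],'side':np.load('pics/side0.npz')['p']}
for cam,k in(('top','a'),('side','b')):
    print(cam,'A0',bubble(cam,f[cam],(466,326),a(-.208),46))
    print(cam,'B0',bubble(cam,f[cam],(232,248),a(-1.60),46))
    print(cam,'C0',bubble(cam,f[cam],(295,-187),a(.598),46))
    print(cam,'now',bubble(cam,D[k],(512,-47),a(1.762),165))
E
```

```text
top A0 {'bub_g': np.float64(0.23), 'bub_y': np.float64(-0.02), 'green': (np.float64(-34.5), np.float64(35.5)), 'yel': (np.float64(-36.0), np.float64(37.5)), 'tc': np.float64(-2.0), 'wid': np.float64(18.5)}
top B0 {'bub_g': np.float64(0.23), 'bub_y': np.float64(0.23), 'green': (np.float64(-35.0), np.float64(35.0)), 'yel': (np.float64(-36.5), np.float64(36.5)), 'tc': np.float64(-1.0), 'wid': np.float64(19.0)}
top C0 {'bub_g': np.float64(0.4), 'bub_y': np.float64(0.65), 'green': (np.float64(-35.0), np.float64(35.0)), 'yel': (np.float64(-36.5), np.float64(36.0)), 'tc': np.float64(0.5), 'wid': np.float64(20.0)}
top now {'bub_g': np.float64(11.24), 'bub_y': np.float64(11.24), 'green': (np.float64(-38.0), np.float64(32.0)), 'yel': (np.float64(-39.5), np.float64(33.5)), 'tc': np.float64(3.5), 'wid': np.float64(18.5)}
side A0 {'bub_g': np.float64(-0.13), 'bub_y': np.float64(-0.13), 'green': (np.float64(-33.0), np.float64(37.0)), 'yel': (np.float64(-34.5), np.float64(38.5)), 'tc': np.float64(9.5), 'wid': np.float64(17.5)}
side B0 {'bub_g': np.float64(0.37), 'bub_y': np.float64(0.37), 'green': (np.float64(-38.5), np.float64(31.5)), 'yel': (np.float64(-40.0), np.float64(33.0)), 'tc': np.float64(0.0), 'wid': np.float64(22.0)}
side C0 {'bub_g': np.float64(0.76), 'bub_y': np.float64(0.51), 'green': (np.float64(-30.0), np.float64(39.0)), 'yel': (np.float64(-31.0), np.float64(40.5)), 'tc': np.float64(9.0), 'wid': np.float64(15.5)}
side now {'bub_g': np.float64(11.25), 'bub_y': np.float64(11.25), 'green': (np.float64(-34.5), np.float64(34.0)), 'yel': (np.float64(-36.5), np.float64(36.0)), 'tc': np.float64(1.0), 'wid': np.float64(21.0)}
```

{"fn": "drive_tool", "kwargs": {"linear": [[0, 0, 0], [0, 0, 0], [0, 0, 0], [0, 0, 0], [-1, 1, 0], [-1, 1, 0], [-1, 1, 20], [-1, 1, 60], [-1, 1, 85], [-1, 1, 97], [-1, 1, 97], [-1, 1, 97]], "dr": [[0, 0, -0.18], [0, 0, -0.36], [0, 0, -0.54], [0, 0, -0.72], [0, 0, -0.9], [0, 0, -1.08], [0, 0, -1.2], [0, 0, -1.2], [0, 0, -1.2], [0, 0, -1.2], [0, 0, -1.2], [0, 0, -1.2]]}}

```text
time_s: 11.65
position: [548.5, -242.1, 142.5]
eef_rot: [-3.141, 0.001, 2.957]
force: [1.2, -0.2, 1.2]
width: 85.5
```

```bash
python3 - <<'E'
from h import *
rel((547.6,-241.5,139,2.957));print(env.get_state()['q'].round(2))
E
```

```text
t 11.65 pos [ 548.5 -242.1  142.5] rpy [-3.141e+00  1.000e-03  2.957e+00] F [ 1.2 -0.2  1.2] w 85.5
(547.6, -241.5, 139, 2.957) lin [1.  0.4 3.5] dr [-0.0003  0.0014 -0.0002]
[ 0.75  0.45 -0.57  1.83  0.3   0.94  1.44]
```

{"fn": "drive_tool", "kwargs": {"linear": [[1, 0.4, 3.5], [1, 0.4, 3.5], [1, 0.4, 3.5], [1, 0.4, 3.5], [1, 0.4, 3.5], [1, 0.4, 3.5]], "dr": [[0, 0, 0], [0, 0, 0], [0, 0, 0], [0, 0, 0], [0, 0, 0], [0, 0, 0]], "fingers": -1}}

```text
time_s: 12.4
position: [546.9, -241.9, 138.4]
eef_rot: [-3.141, 0.0, 2.956]
force: [-2.7, -1.0, 6.9]
width: 36.9
```

{"fn": "drive_tool", "kwargs": {"linear": [[0, 0, 0], [0, 0, 0], [0, 0, 0], [0, 0, 0], [0, 0, 0], [0, 0, 0], [0, 0, 0], [0, 0, 0], [0, 0, 0], [0, 0, 0], [0, 0, 0], [0, 0, 0]], "dr": [[0, 0, 0.1], [0, 0, 0.25], [0, 0, 0.4], [0, 0, 0.55], [0, 0, 0.7], [0, 0, 0.85], [0, 0, 1.0], [0, 0, 1.15], [0, 0, 1.3], [0, 0, 1.45], [0, 0, 1.6], [0, 0, 1.6]]}}

```text
time_s: 13.9
position: [550.8, -239.3, 138.6]
eef_rot: [3.136, -0.002, 1.357]
force: [23.4, 6.1, -10.3]
width: 36.6
```

{"fn": "drive_tool", "kwargs": {"linear": [[0, 0, 0], [0, 0, 0], [0, 0, 0], [0, 0, 0], [0, 0, 0], [0, 0, 0], [0, 0, 0], [0, 0, 0], [0, 0, 0], [0, 0, 0], [0, 0, 0], [0, 0, 0]], "dr": [[0, 0, 0.1], [0, 0, 0.25], [0, 0, 0.4], [0, 0, 0.55], [0, 0, 0.7], [0, 0, 0.85], [0, 0, 1.0], [0, 0, 1.15], [0, 0, 1.3], [0, 0, 1.45], [0, 0, 1.6], [0, 0, 1.6]]}}

```text
time_s: 15.4
position: [553.2, -243.2, 138.7]
eef_rot: [3.14, -0.013, -0.245]
force: [43.4, -18.2, -33.4]
width: 36.5
```

{"fn": "drive_tool", "kwargs": {"linear": [[0, 0, 0], [0, 0, 0], [0, 0, 0], [0, 0, 0], [0, 0, 0], [0, 0, 0], [0, 0, 0], [0, 0, 0], [0, 0, 0], [0, 0, 0], [0, 0, 0], [0, 0, 0]], "dr": [[0, 0, 0], [0, 0, 0], [0, 0, 0], [0, 0, 0], [0, 0, 0], [0, 0, 0], [0, 0, 0], [0, 0, 0], [0, 0, 0], [0, 0, 0], [0, 0, 0], [0, 0, 0]]}}

```text
time_s: 16.9
position: [553.3, -243.2, 138.8]
eef_rot: [3.14, -0.013, -0.243]
force: [43.0, -17.0, -33.8]
width: 36.7
```

```bash
cat > see.py <<'E'
from bub import *
import sys
rel();print(env.get_state()['q'].round(2))
a=lambda t:np.array([np.cos(t),np.sin(t)])
for cam in('top','side'):
    p=np.mean([env.read_camera(cam)[0] for _ in range(3)],0).astype(np.uint8);np.save(f'pics/last_{cam}.npy',p)
    try:print(cam,{k:np.round(v,2) for k,v in bubble(cam,p,(512,-47),a(1.762),165).items()})
    except Exception as e:print(cam,'no',e)
E
python3 see.py
```

```text
t 16.9 pos [ 553.3 -243.2  138.8] rpy [ 3.14  -0.013 -0.243] F [ 43.  -17.  -33.8] w 36.7
[ 0.21  0.4   0.12  1.87 -0.06  0.86 -1.45]
top {'bub_g': np.float64(1.03), 'bub_y': np.float64(1.03), 'green': array([-37.5,  32.5]), 'yel': array([-39.,  34.]), 'tc': np.float64(3.5), 'wid': np.float64(19.0)}
side {'bub_g': np.float64(0.56), 'bub_y': np.float64(0.56), 'green': array([-34.5,  34. ]), 'yel': array([-36.5,  36. ]), 'tc': np.float64(0.5), 'wid': np.float64(24.0)}
```

Bubble about 0.5–1 mm off, while the eccentric grip pulls at 43 N. I turn slightly further, then let go and re-measure unloaded.

{"fn": "drive_tool", "kwargs": {"linear": [[0, 0, 0], [0, 0, 0], [0, 0, 0]], "dr": [[0, 0, 0.1], [0, 0, 0.15], [0, 0, 0.15]]}}

```text
time_s: 17.58
position: [553.1, -243.7, 138.8]
eef_rot: [3.141, -0.013, -0.394]
force: [43.0, -19.6, -32.8]
width: 36.7
```

{"fn": "drive_tool", "kwargs": {"linear": [[0, 0, 0], [0, 0, 0], [0, 0, 0], [0, 0, 0], [0, 0, 0], [0, 0, -40], [0, 0, -90], [0, 0, -100], [0, 0, -100], [0, 0, -100], [0, 0, -100], [0, 0, -100]], "dr": [[0, 0, 0], [0, 0, 0], [0, 0, 0], [0, 0, 0], [0, 0, 0], [0, 0, 0], [0, 0, 0], [0, 0, 0], [0, 0, 0], [0, 0, 0], [0, 0, 0], [0, 0, 0]], "fingers": 1}}

```text
time_s: 19.08
position: [546.7, -241.3, 237.1]
eef_rot: [3.141, 0.001, -0.393]
force: [-0.3, -0.4, -0.2]
width: 85.4
```

{"fn": "drive_tool", "kwargs": {"linear": [[0, 0, 0], [0, 0, 0], [0, 0, 0], [0, 0, 0]], "dr": [[0, 0, 0], [0, 0, 0], [0, 0, 0], [0, 0, 0]], "fingers": -1}}

```text
time_s: 19.58
position: [546.9, -241.4, 237.9]
eef_rot: [-3.142, -0.0, -0.393]
force: [-0.2, -0.5, -0.5]
width: 12.1
```

```bash
python3 see.py; python3 - <<'E'
from h import *
rel((511,-50,240,0.6),(511,-50,240,1.2),(511,-50,240,-0.2))
# level centre now from top view
p=np.load('pics/last_top.npy')
from m import levels
for r,n,k in levels('top',p): print(np.round(r[0]),n,onz('top',*r[0],165).round())
E
```

```text
t 19.575 pos [ 546.9 -241.4  237.9] rpy [-3.142 -0.    -0.393] F [-0.2 -0.5 -0.5] w 12.1
[ 0.17  0.3   0.17  1.78 -0.06  1.07 -1.6 ]
top {'bub_g': np.float64(0.22), 'bub_y': np.float64(0.22), 'green': array([-37.5,  32.5]), 'yel': array([-39.,  34.]), 'tc': np.float64(3.5), 'wid': np.float64(19.5)}
side {'bub_g': np.float64(-0.05), 'bub_y': np.float64(-0.05), 'green': array([-34.5,  34. ]), 'yel': array([-36.5,  36. ]), 'tc': np.float64(0.5), 'wid': np.float64(24.0)}
t 19.875 pos [ 546.9 -241.4  237.9] rpy [-3.142 -0.    -0.393] F [ 0.5 -0.6  0.6] w 0.0
(511, -50, 240, 0.6) lin [-106.5 -163.    -2.1] dr [-1.000e-04 -0.000e+00 -9.932e-01]
(511, -50, 240, 1.2) lin [-106.5 -163.    -2.1] dr [-0.0000e+00 -1.0000e-04 -1.5932e+00]
(511, -50, 240, -0.2) lin [-106.5 -163.    -2.1] dr [-1.000e-04 -0.000e+00 -1.932e-01]
[351. 200.] 147 [ 522. -114.  165.]
[311. 208.] 148 [498.  14. 165.]
[361. 256.] 127 [ 347. -138.  165.]
[222. 293.] 123 [242. 289. 165.]
[262. 294.] 123 [236. 169. 165.]
```

Unloaded the bubble reads +0.2 (top) and −0.05 mm (side). Next I press with shut fingers on the yellow block on the foot side, which keeps the vial visible to the side camera.

```bash
python3 - <<'E'
from h import *
rel((519.5,-99,200,1.762),(519.5,-99,176,1.762))
E
```

```text
t 19.875 pos [ 546.9 -241.4  237.9] rpy [-3.142 -0.    -0.393] F [ 0.5 -0.6  0.6] w 0.0
(519.5, -99, 200, 1.762) lin [ -79.9 -121.    37.9] dr [-0.0000e+00 -1.0000e-04 -2.1552e+00]
(519.5, -99, 176, 1.762) lin [ -79.9 -121.    61.9] dr [-0.0000e+00 -1.0000e-04 -2.1552e+00]
```

{"fn": "drive_tool", "kwargs": {"linear": [[-10, -15, 0], [-20, -30, 0], [-30, -45, 0], [-40, -60, 0], [-50, -75, 0], [-60, -90, 0], [-70, -105, 0], [-80, -121, 0], [-80, -121, 0], [-80, -121, 15], [-80, -121, 30], [-80, -121, 38]], "dr": [[0, 0, -0.18], [0, 0, -0.36], [0, 0, -0.54], [0, 0, -0.72], [0, 0, -0.9], [0, 0, -1.08], [0, 0, -1.26], [0, 0, -1.44], [0, 0, -1.62], [0, 0, -1.8], [0, 0, -1.98], [0, 0, -2.155]]}}

```text
time_s: 21.38
position: [519.1, -98.9, 199.2]
eef_rot: [-3.141, -0.0, 1.768]
force: [0.1, -0.8, -0.1]
width: 0.2
```

{"fn": "drive_tool", "kwargs": {"linear": [[0, 0, 10], [0, 0, 20], [0, 0, 27], [0, 0, 31], [0, 0, 31]], "dr": [[0, 0, 0], [0, 0, 0], [0, 0, 0], [0, 0, 0], [0, 0, 0]]}}

```text
time_s: 22.0
position: [519.4, -98.9, 168.7]
eef_rot: [-3.141, -0.0, 1.761]
force: [0.0, -0.2, 0.3]
width: 0.0
```

{"fn": "drive_tool", "kwargs": {"linear": [[0, 0, 1], [0, 0, 2], [0, 0, 3], [0, 0, 3], [0, 0, 3]], "dr": [[0, 0, 0], [0, 0, 0], [0, 0, 0], [0, 0, 0], [0, 0, 0]]}}

```text
time_s: 22.62
position: [519.6, -98.9, 166.1]
eef_rot: [3.141, 0.0, 1.762]
force: [-0.7, 0.9, 4.2]
width: -0.1
```

{"fn": "drive_tool", "kwargs": {"linear": [[0, 0, 0.4], [0, 0, 0.8], [0, 0, 0.8], [0, 0, 0.8], [0, 0, 0.8]], "dr": [[0, 0, 0], [0, 0, 0], [0, 0, 0], [0, 0, 0], [0, 0, 0]]}}

```text
time_s: 23.25
position: [519.7, -98.9, 166.0]
eef_rot: [3.141, 0.0, 1.762]
force: [-5.5, 0.9, 17.2]
width: 0.3
```

{"fn": "drive_tool", "kwargs": {"linear": [[0, 0, -0.2], [0, 0, -0.2], [0, 0, -0.2], [0, 0, -0.2], [0, 0, -0.2], [0, 0, -0.2], [0, 0, -0.2], [0, 0, -0.2], [0, 0, -0.2], [0, 0, -0.2], [0, 0, -0.2], [0, 0, -0.2]], "dr": [[0, 0, 0], [0, 0, 0], [0, 0, 0], [0, 0, 0], [0, 0, 0], [0, 0, 0], [0, 0, 0], [0, 0, 0], [0, 0, 0], [0, 0, 0], [0, 0, 0], [0, 0, 0]]}}

```text
time_s: 24.75
position: [519.7, -98.9, 166.1]
eef_rot: [3.141, 0.0, 1.762]
force: [-3.5, -0.2, 15.3]
width: 0.0
```

```bash
python3 see.py; python3 - <<'E'
from h import *
rel()
t=np.load('pics/last_top.npy');s=np.load('pics/last_side.npy')
save('both2',np.hstack([cv2.resize(t[150:270,260:420],(400,300)),cv2.resize(s[110:250,270:400],(279,300))]))
E
```

```text
t 24.75 pos [519.7 -98.9 166.1] rpy [3.141 0.    1.762] F [-3.5 -0.2 15.3] w 0.0
[ 0.23  0.27 -0.19  1.99  0.07  0.89  0.19]
top no zero-size array to reduction operation maximum which has no identity
side {'bub_g': np.float64(-0.02), 'bub_y': np.float64(-0.02), 'green': array([-34.5,  34. ]), 'yel': array([-36.5,  36. ]), 'tc': np.float64(0.5), 'wid': np.float64(24.0)}
t 25.05 pos [519.7 -98.9 166. ] rpy [3.141 0.    1.762] F [-4.5  1.  14.8] w -0.2
```

View pics/both2.png

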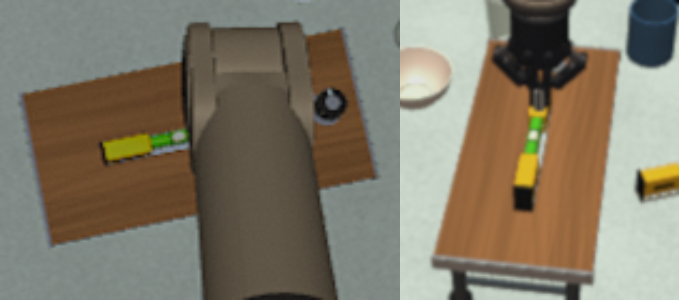

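The side view (crop (537,135)) shows the bubble in the middle with the shut fingers pressing on the foot-side block at about 15 N, steady. I hand in.

```bash
python3 -c "
from h import *
env.close_job();rel()"
```

```text
the job is handed in; nothing more can be done
the job is handed in; nothing more can be done
```

I handed the job in at about 25 s, still pressing on the level with the bubble in the middle.

**What I did:**
- Gripped the leftmost of the three look-alike levels and stood it lengthwise near the middle of the board.
- Let go and read its bubble: 11.2 mm toward the legs.
- Turned the knob about 3.35 rad clockwise.
- Pressed the level with shut fingers on the yellow block nearest the foot.

**Last checks:**
- **Bubble:** after I let go of the knob it read +0.2 mm in the top view and −0.05 mm in the side view. While pressing, the side view read −0.02 mm.
- **Push:** steady at about 15 N, so the board bears roughly 19 N with the level's own weight.
- **Other things:** I never moved near the other kitchen things, but I did not measure their positions again at the end.

**What disagreed or was imperfect:**
- The knob grip was a few mm off its axis, so sideways force built up to about 45 N while turning. It went away when I let go.
- The top camera could not confirm the final bubble, because the arm hid part of the vial.
- A sideways force of about 4 N remains alongside the push. The arm's pose did not change over the last 1.5 s.

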